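# Count along the divider rack and load the third gap

## Robot

A 6-joint arm with a two-finger parallel gripper is mounted at the origin on the work surface. World frame = base frame: x ahead of the robot, y to its left, z up, the work surface at z = 0. Lengths are in m, angles in rad, forces in N, time in s.
With the tool pointing down it reaches from about 0.25 to 0.85 m from the base axis. Payload 12.5 kg.
Tool frame: the origin (TCP) lies midway between the tips of the shut fingers; the grasp point (between the pads) lies 19 mm behind it (env.pinch_z is the distance from the TCP to the grasp point, in m); z points along the fingers, y is the direction in which the jaws open and shut (so a half turn about z gives the same grasp; the last joint's range is limited). The gripper opens to 93 mm and grips with 3 to 60 N. Pads are 15 mm wide; open, the fingers measure 128 mm over their backs; the gripper's body (75 mm by 188 mm) begins 65 mm behind the grasp point.
Start: joints at [1.067, 0.351, 1.652, -0, 1.139, -0.085], TCP at [0.224, 0.502, 0.198] pointing down, gripper open.
Joint ranges: [-2.75, 2.75], [-0.79, 2.1], [0.01, 2.65], [-1.57, 4.71], [0.07, 3.14], [-2.87, 2.87]. Speed limits (rad/s): [2.22, 2.22, 2.79, 3.14, 3.14, 3.14].

## Interface

Orientations are given as a unit quaternion [w, x, y, z].
In Python, from bench import env, vision gives the robot as it stands. The module is installed in compiled form; this text tells all that it offers.
- The arm moves only by the tool apply_moves, never from a script. Its argument "series" is a list of rows, each a list of 3 entries, a list of its own where there are three numbers: the closure, from -1 (fully open) to 1 (shut), so that 0 is half open, then the shift along the tool's x, y, z in cm, then the turn about the tool's z in degrees. A call has 1 to 12 rows; each row shifts and turns the pose as measured when the row begins, along the tool's axes as they then stand; what a row does not reach is not made up. A row lasts 1/10 s, in which the tool goes at most 50 mm and 8.59 degrees, less where a joint would pass 70% of its speed; a pose out of reach is approached as far as the arm can. A call with a gripper value outside its range is refused whole. The fingers move at their own pace and stop on an object; "newtons" is the grip in N (left out, the last holds). Time passes only in rows, so rows that do not move let the fingers close. It gives the time, the measured TCP pose, the force and the opening at its end, in the units of the state.
- env.get_obs(): the state, without advancing time (a new reading comes with each control period).
- vision.get_image(name): name is "scene" or "top" or "wrist"; returns (picture, depth): 480x640x3 uint8, red, green, blue; 480x640 float32, m along the optical axis (not along the pixel's ray), 0 where there is no reading.
- vision.camera_model(name): a dict with "camera_matrix" (3x3 intrinsics, pixels), "rvec" (rotation vector, rad) and "tvec" (3), from world to camera coordinates, as OpenCV has them; the wrist camera has in their place "tool_from_camera" (4x4, takes a point from camera to tool coordinates, whose origin is the TCP and whose axes are the flange's). Camera axes: x right, y down, z forward; pixel columns grow to the right and rows downward; lengths in m; the calibration is good to about 2 mm. A picture is of the moment at which its call begins: read the wrist's pose just before it. camera_model takes no time and is no camera call.
- env.finish_job(): hands the job in, once; it reports no verdict.
The state is a dict: "time": time; "joint_pos": joint angles; "joint_vel": joint speeds; "effort": joint torques, N m; "eef_pos": TCP position; "ee_rot": TCP orientation; "ft_force": force on the tool from outside, world axes, zero at the start; "wrist_torque": the same for the moment, N m; "width": finger opening in m.
Only numpy, scipy, OpenCV 4.12 (cv2) and the standard library are available. Lean on these libraries where they do the work, as an engineer would, in place of code of your own. Each camera call takes 0.05 s, during which the arm holds its last target. There are 200 camera calls.

## Task

Count off the rack's gaps by running a fingertip along the tops of the dividers, starting with the divider next to the tall ball-topped post and touching the first, second and third dividers in that order; count no further along. Then push the black brush-holder block, which lies on the rack's apron, into the third gap (the one between the third and fourth dividers from the post) until it is fully home against the back stop. Only push the block, never pick it up, and leave the housing, hammer and bearing ring where they are.

Things in the scene. Friction and masses are not known exactly. Their poses are not given: they have to be found in the camera images.
- rack: Fixed rack: plate 200 (x) x 430 (y) x 10 mm; origin at centre of its underside, on the bench; z up, x from open front to back, y along the row. Eight equal rigid dividers, at y = +-22, 66, 110, 154 mm, leave seven gaps 33 mm wide centred at y = 0, +-44, 88, 132. A back stop at x = 72 closes the gaps. Flat bare apron, no lip, from x = -100 to the divider noses at x = 10. Divider tops 40 above bench.
- tall_post: Fixed steel post 18 mm across with a 28 mm ball on top, top 72 mm above the plate, near the back of the plate, 38 mm outside the last divider at one end of the row (rack x = 60, y = +192 or -192 mm; which end varies). The divider next to it is the first; gap 1 lies between the first and second dividers. Origin on its axis at its foot, on the plate's top.
- short_stub: Fixed plain steel stub 18 mm across and 18 mm high, at the other end of the row from the tall post (rack x = 60, y = -192 or +192 mm). Origin on its axis at its foot, on the plate's top.
- holder: Loose black plastic block 70 (its x) x 28 (its y) x 26 mm high, 100-210 g, two brass discs on top. Origin at centre of its underside. Starts on the apron before any of the gaps, long axis along the rack's x to within 0.25 rad. Slides on the plate with friction. Home against the back stop, its origin is at rack x = 37 mm and its tail stands 8 mm out of the gap, in front of the noses.
- motor_housing: Bystander: loose open black motor housing, 140 mm across with its bosses, 70 mm high, left of the rack. Origin at the centre of its underside.
- hammer: Bystander: hammer lying on the bench right of the rack, handle along its x. Origin at its underside.
- bearing: Bystander: steel bearing ring 52 mm across, 15 mm high, lying right of the rack. Origin at the centre of its underside.
- divider1: Fixed steel divider, number 1 from the rack's +y end (rack y = 154 mm): 62 long (x, rounded nose to the front), 11 thick, 30 mm high. Origin at the centre of its underside on the plate's top (rack x = 41 mm).
- divider2: Fixed steel divider, number 2 from the rack's +y end (rack y = 110 mm): 62 long (x, rounded nose to the front), 11 thick, 30 mm high. Origin at the centre of its underside on the plate's top (rack x = 41 mm).
- divider3: Fixed steel divider, number 3 from the rack's +y end (rack y = 66 mm): 62 long (x, rounded nose to the front), 11 thick, 30 mm high. Origin at the centre of its underside on the plate's top (rack x = 41 mm).
- divider4: Fixed steel divider, number 4 from the rack's +y end (rack y = 22 mm): 62 long (x, rounded nose to the front), 11 thick, 30 mm high. Origin at the centre of its underside on the plate's top (rack x = 41 mm).
- divider5: Fixed steel divider, number 5 from the rack's +y end (rack y = -22 mm): 62 long (x, rounded nose to the front), 11 thick, 30 mm high. Origin at the centre of its underside on the plate's top (rack x = 41 mm).
- divider6: Fixed steel divider, number 6 from the rack's +y end (rack y = -66 mm): 62 long (x, rounded nose to the front), 11 thick, 30 mm high. Origin at the centre of its underside on the plate's top (rack x = 41 mm).
- divider7: Fixed steel divider, number 7 from the rack's +y end (rack y = -110 mm): 62 long (x, rounded nose to the front), 11 thick, 30 mm high. Origin at the centre of its underside on the plate's top (rack x = 41 mm).
- divider8: Fixed steel divider, number 8 from the rack's +y end (rack y = -154 mm): 62 long (x, rounded nose to the front), 11 thick, 30 mm high. Origin at the centre of its underside on the plate's top (rack x = 41 mm).
Not all that is in view belongs to the job. What is shaped like the holder but orange or white is not meant.

How it is judged:
By the outcome, as a careful person would: the job done as asked, in the order asked, and still so for the second after the job is handed in, with the robot touching nothing.
It also fails if it takes over 61 s, if anything falls off the work surface, if the arm or the gripper's body presses on something with over 40 N, if the wrist force passes 120 N, or if a joint passes its speed limit or range.

## Working session

There is one attempt and no reset: what is moved stays moved. The work goes in short steps, Python scripts to look and compute and a tool call to move; the robot and the scene stay as the last step left them, time stands still between calls to the robot, and variables do not carry over. Pictures are saved under pics/ and viewed, about 8 in all and at most 12, crops included, and the job is handed in when it is done.

Besides the shell and the picture viewer there is one more tool, called after "Call:" as a command line: name --argument value ..., lists and objects as JSON in quotes. apply_moves: Moves the arm, as the interface text tells. Its arguments: {"type":"object","properties":{"series":{"type":"array"},"newtons":{"type":"number"}},"required":["series"]}

```bash
mkdir -p pics; python3 - <<'E'
from bench import env, vision
import cv2,numpy as np
o=env.get_obs();print(o)
for n in("top","scene"):
    p,d=vision.get_image(n);cv2.imwrite(f"pics/{n}0.png",p[:,:,::-1]);np.save(f"pics/{n}0.npy",d)
    print(vision.camera_model(n))
print(vision.camera_model("wrist"))
E
```

```text
{'time': 0.0, 'joint_pos': array([ 1.06741230e+00,  3.51204120e-01,  1.65242718e+00, -2.41679453e-05,
        1.13903870e+00, -8.46119860e-02]), 'joint_vel': array([-0.00184003, -0.00098108,  0.00069786,  0.00026662,  0.00013006,
       -0.00050361]), 'effort': array([-1.02277434e-03, -4.97312379e+01, -2.85249102e+01,  6.98708952e-02,
        2.56915286e-02, -9.85693941e-05]), 'eef_pos': array([0.22346985, 0.50216989, 0.19731784]), 'ee_rot': array([-1.45595708e-04,  2.07854386e-01,  9.78159631e-01, -5.18739859e-04]), 'ft_force': array([ 0.1988984 ,  0.43480985, -0.29299353]), 'wrist_torque': array([-0.00510935, -0.01538314, -0.05883946]), 'width': 0.09300008304380875}
{'camera_matrix': array([[610.62819886,   0.        , 309.73058352],
       [  0.        , 610.62819886, 241.85918793],
       [  0.        ,   0.        ,   1.        ]]), 'rvec': array([ 2.17372539, -2.17956474,  0.12439127]), 'tvec': array([-0.00919155,  0.49453216,  1.37076227])}
{'camera_matrix': array([[440.44773128,   0.        , 319.28813633],
       [  0.        , 440.44773128, 234.18797306],
       [  0.        ,   0.        ,   1.        ]]), 'rvec': array([ 1.72322147,  1.81844335, -0.71155163]), 'tvec': array([ 0.03500402, -0.3325422 ,  1.45194378])}
{'camera_matrix': array([[429.26762276,   0.        , 325.62003946],
       [  0.        , 429.26762276, 235.57080829],
       [  0.        ,   0.        ,   1.        ]]), 'tool_from_camera': array([[ 2.73399217e-04, -9.67383417e-01, -2.53316501e-01,
         6.99262081e-02],
       [ 9.99999622e-01,  5.54271426e-05,  8.67609550e-04,
         3.10401084e-04],
       [-8.25270481e-04, -2.53316643e-01,  9.67383067e-01,
        -1.86391416e-01],
       [ 0.00000000e+00,  0.00000000e+00,  0.00000000e+00,
         1.00000000e+00]])}
```

View pics/top0.png

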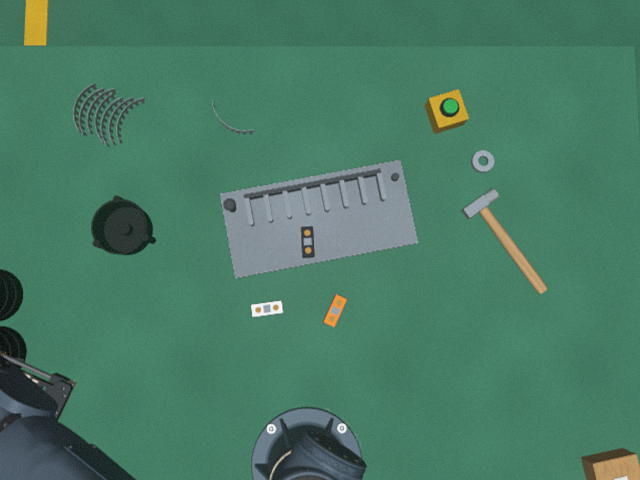

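View pics/scene0.png

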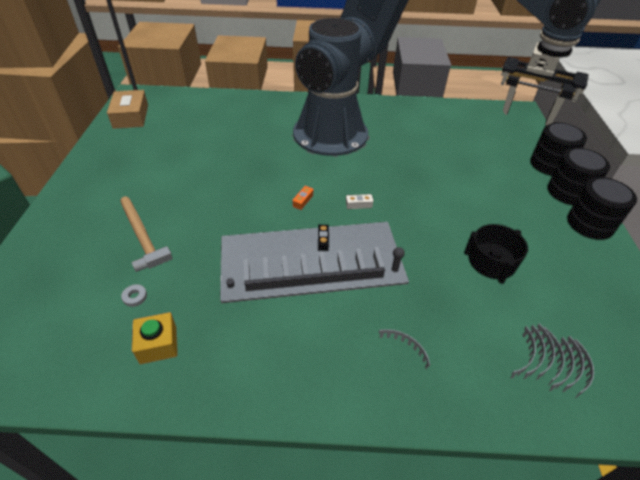

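Top view: the tall post is at the left end (230,204) and the stub at the right (395,177). There are three candidates for the holder: black (308,242) on the apron, white (267,309) and orange (336,310), both on the bench. The black one fits, and the crop below should confirm it.

```bash
cat > h.py <<'E'
import cv2,numpy as np
from bench import env,vision
from scipy.spatial.transform import Rotation as R
def cast(uv,z,name="top"):
    m=vision.camera_model(name);K=m["camera_matrix"];Rm=cv2.Rodrigues(m["rvec"])[0];t=m["tvec"]
    uv=np.atleast_2d(uv).astype(float)
    d=(np.c_[uv,np.ones(len(uv))]@np.linalg.inv(K).T)@Rm
    c=-Rm.T@t
    return c+d*((z-c[2])/d[:,2])[:,None]
def proj(P,name="top"):
    m=vision.camera_model(name)
    return cv2.projectPoints(np.atleast_2d(P).astype(float),m["rvec"],m["tvec"],m["camera_matrix"],None)[0][:,0]
def big(mask):
    cs=cv2.findContours(mask.astype(np.uint8),cv2.RETR_EXTERNAL,cv2.CHAIN_APPROX_NONE)[0]
    return max(cs,key=cv2.contourArea)
def rect(c,z):
    w=cast(c[:,0],z)[:,:2].astype(np.float32)
    return cv2.minAreaRect(w)
E
python3 - <<'E'
from h import *
p=cv2.imread("pics/top0.png");hsv=cv2.cvtColor(p,cv2.COLOR_BGR2HSV)
roi=np.zeros(p.shape[:2],bool);roi[140:295,200:440]=1
c=big((hsv[...,1]<70)&roi&(hsv[...,2]>40));r=rect(c,.010);print("plate",r)
b=cv2.boxPoints(r);print(b)
roi[:]=0;roi[222:262,295:322]=1
hm=(hsv[...,2]<70)&roi;ch=big(cv2.morphologyEx(hm.astype(np.uint8),cv2.MORPH_CLOSE,np.ones((9,9))))
rh=rect(ch,.036);print("holder",rh)
# rack frame
e=[(b[i],b[(i+1)%4]) for i in range(4)]
l=max(e,key=lambda q:np.linalg.norm(q[0]-q[1]));y=l[0]-l[1];y=y/np.linalg.norm(y);y*=np.sign(y[1]);x=np.array([y[1],-y[0]])
O=np.array(r[0]);print("O",O,"yaw",np.arctan2(x[1],x[0]))
f=lambda X,Y,Z:np.r_[O+x*X+y*Y,Z]
q=p.copy();q=cv2.resize(q[150:290,210:430],None,fx=3.5,fy=3.5,interpolation=cv2.INTER_CUBIC)
def dot(P,col):
    u=((proj(P)[0]-[210,150])+.5)*3.5;cv2.circle(q,tuple(int(v) for v in u),3,col,-1)
for Y in(154,110,66,22,-22,-66,-110,-154):
    dot(f(.010,Y/1e3,.04),(0,0,255));dot(f(.072,Y/1e3,.04),(0,0,255))
dot(f(.06,.192,.082),(0,255,255));dot(f(.06,-.192,.028),(255,255,0));
for cc in cv2.boxPoints(rh):dot(np.r_[cc,.036],(255,0,255))
cv2.imwrite("pics/c1.png",q)
D=np.array([(rh[0]-O)@x,(rh[0]-O)@y]);print("holder in rack",D)
E
```

```text
plate ((0.5517008304595947, -0.03137391805648804), (0.20171847939491272, 0.43175601959228516), 10.819483757019043)
[[ 0.41211092  0.16173369]
 [ 0.4931581  -0.2623472 ]
 [ 0.69129074 -0.22448152]
 [ 0.61024356  0.19959936]]
holder ((0.49428877234458923, -0.005298842675983906), (0.024928992614150047, 0.06609220057725906), 89.90534973144531)
O [ 0.55170083 -0.03137392] yaw 0.18883553
holder in rack [-0.05149678  0.03638867]
```

View pics/c1.png

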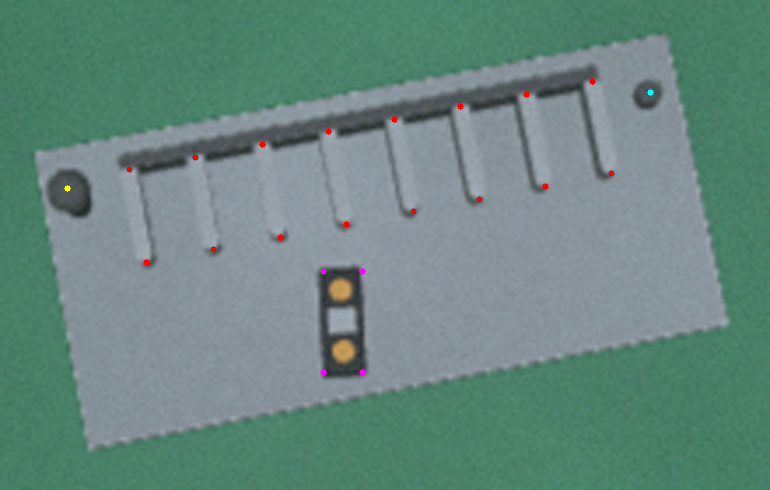

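The rack model lands on the dividers, post (+y end) and stub, so divider 1 is at rack y=+154 and gap 3 is at y=+44. The black block is confirmed at rack (-51, 36) mm, turned about -0.14 rad from the rack axis. First I shut the fingers and turn the tool.

Call:
apply_moves --series '[[1,[0,0,0],7.9],[1,[0,0,0],7.9],[1,[0,0,0],7.9],[1,[0,0,0],7.9],[1,[0,0,0],7.9],[1,[0,0,0],7.9],[1,[0,0,0],7.9],[1,[0,0,0],0],[1,[0,0,0],0]]' --newtons 20

```text
time: 1.0
eef_pos: [0.2225, 0.5005, 0.1945]
ee_rot: [0.001, 0.651, 0.759, -0.004]
ft_force: [0.8, 0.3, 0.2]
width: 0.0258
```

```bash
cat >> h.py <<'E'
O=np.array([0.5517,-0.0314]);YAW=0.1888
ex=np.array([np.cos(YAW),np.sin(YAW)]);ey=np.array([-ex[1],ex[0]])
def go(X,Y,Z,head=None):
    """mm in rack frame (z above bench) -> shift in tool cm, turn deg"""
    o=env.get_obs();w,x,y,z=o["ee_rot"];r=R.from_quat([x,y,z,w]).as_matrix()
    T=np.r_[O+ex*X/1e3+ey*Y/1e3,Z/1e3]
    h=np.degrees(np.arctan2(r[1,1],r[0,1]))
    d=o["eef_pos"][:2]-O
    print("t",round(o["time"],2),"rack xyz mm",np.round([d@ex*1e3,d@ey*1e3,o["eef_pos"][2]*1e3],1),"ft",np.round(o["ft_force"],1),"w",round(o["width"],4))
    print("shift cm",np.round(r.T@(T-o["eef_pos"])*100,2),"tool-y rel rack-x deg",round(h-np.degrees(YAW),2),"tilt",np.round(r[:,2],3))
E
python3 -c "
from h import *
go(35,154,100)"
```

```text
t 1.0 rack xyz mm [-223.5  584.2  194.5] ft [0.8 0.3 0.2] w 0.0258
shift cm [-42.01  27.42   9.57] tool-y rel rack-x deg -2.07 tilt [-0.004 -0.006 -1.   ]
```

Call:
apply_moves --series '[[1,[0,0,0],-2],[1,[-3.8,2.5,0],0],[1,[-3.8,2.5,0],0],[1,[-3.8,2.5,0],0],[1,[-3.8,2.5,0],0],[1,[-3.8,2.5,0],0],[1,[-3.8,2.5,0],0],[1,[-3.8,2.5,0],0],[1,[-3.8,2.5,0],0],[1,[-3.8,2.5,0],0],[1,[-3.8,2.5,0],0],[1,[0,0,0],0]]'

```text
time: 2.2
eef_pos: [0.5584, 0.1692, 0.1946]
ee_rot: [0.001, 0.616, 0.787, -0.003]
ft_force: [-1.5, 0.3, -0.7]
width: 0.0005
```

```bash
python3 -c "
from h import *
go(35,154,70)"
```

```text
t 2.2 rack xyz mm [ 44.2 195.8 194.6] ft [-1.5  0.3 -0.7] w 0.0005
shift cm [-4.05 -1.09 12.48] tool-y rel rack-x deg 3.07 tilt [-0.003 -0.006 -1.   ]
```

Call:
apply_moves --series '[[1,[-4.0,-1.1,0],0],[1,[0,0,0],3],[1,[0,0,4],0],[1,[0,0,4],0],[1,[0,0,3],0],[1,[0,0,0],0]]'

```text
time: 2.8
eef_pos: [0.557, 0.1257, 0.0821]
ee_rot: [0.001, 0.63, 0.776, -0.002]
ft_force: [-0.8, 0.3, -0.1]
width: 0.0006
```

```bash
python3 - <<'E'
from h import *
go(35,154,46)
p,d=vision.get_image("top");print(d.shape)
q=cv2.resize(p[140:300,200:440],None,fx=3,fy=3,interpolation=cv2.INTER_CUBIC)
w,_=vision.get_image("wrist")
w=cv2.resize(w,(640,480))
cv2.imwrite("pics/w1.png",w[:,:,::-1])
E
```

```text
t 2.8 rack xyz mm [ 34.7 153.4  82.1] ft [-0.8  0.3 -0.1] w 0.0006
shift cm [0.08 0.04 3.61] tool-y rel rack-x deg 1.02 tilt [-0.001 -0.005 -1.   ]
(480, 640)
```

View pics/w1.png

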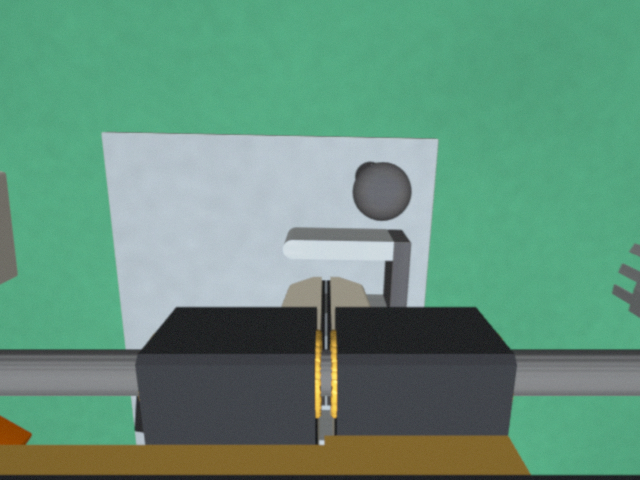

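The wrist view shows divider 1 level at (345,250), with the shut tips at (325,280) directly over it when projected (about 2 mm short in y). I now descend to just above it.

Call:
apply_moves --series '[[1,[0.2,0,2],1],[1,[0,0,1.6],0],[1,[0,0,0],0]]'

```text
time: 3.2
eef_pos: [0.5625, 0.1291, 0.0545]
ee_rot: [0.006, 0.636, 0.772, 0.003]
ft_force: [-0.0, -0.0, -0.0]
width: 0.0006
```

Call:
apply_moves --series '[[1,[0,0,0.2],0],[1,[0,0,0.1],0]]'

```text
time: 3.4
eef_pos: [0.5637, 0.1293, 0.0535]
ee_rot: [0.007, 0.636, 0.772, 0.004]
ft_force: [0.4, -0.3, 0.0]
width: 0.0004
```

Call:
apply_moves --series '[[1,[0,0,0.1],0]]'

```text
time: 3.5
eef_pos: [0.5642, 0.1293, 0.0532]
ee_rot: [0.007, 0.636, 0.772, 0.004]
ft_force: [-1.1, 1.1, -0.1]
width: 0.0005
```

```bash
python3 - <<'E'
from h import *
go(35,156,41)
o=env.get_obs();print(np.round(o["joint_pos"],3),np.round(o["effort"],1),o["wrist_torque"],o["ee_rot"])
p,d=vision.get_image("scene")
cv2.imwrite("pics/s1.png",cv2.resize(p[0:320,180:580],None,fx=2,fy=1.85)[:,:,::-1])
E
```

```text
t 3.5 rack xyz mm [ 42.4 155.5  53.2] ft [-1.1  1.1 -0.1] w 0.0005
shift cm [ 0.06 -0.76  1.21] tool-y rel rack-x deg 0.26 tilt [ 0.017 -0.003 -1.   ]
[ 0.148  0.577  1.701 -0.007  0.847 -0.041] [  0.  -56.6 -23.    0.    0.   -0. ] [-0.01586979  0.05976619 -0.00594494] [0.00740168 0.63556543 0.77199883 0.0044266 ]
```

View pics/s1.png

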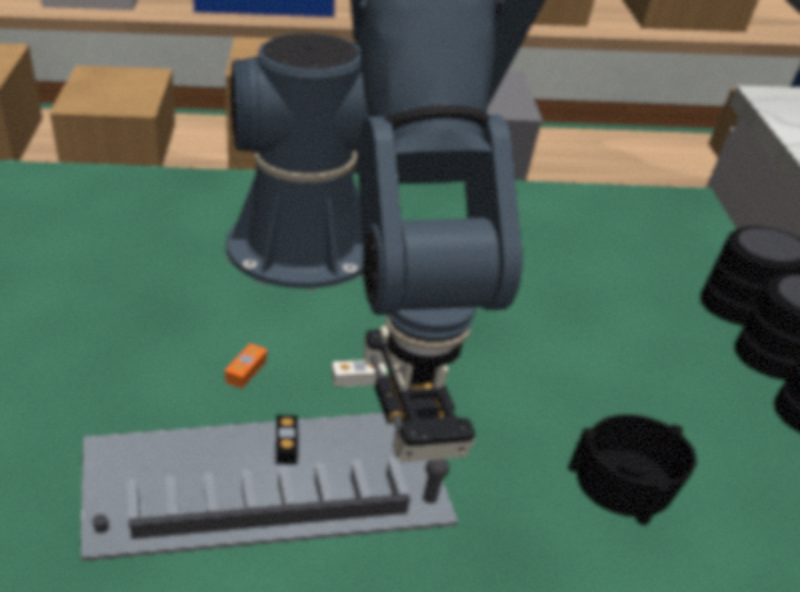

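Call:
apply_moves --series '[[1,[0,-0.7,0.4],0],[1,[0,0,0],0],[1,[0,0,0],0]]'

```text
time: 3.85
eef_pos: [0.5568, 0.1278, 0.0491]
ee_rot: [0.007, 0.636, 0.772, 0.005]
ft_force: [0.0, 0.2, 0.7]
width: 0.0004
```

```bash
python3 - <<'E'
from h import *
go(35,156,41)
o=env.get_obs();print(np.round(o["joint_pos"],3),np.round(o["joint_vel"],3),np.round(o["effort"],1))
E
```

```text
t 3.85 rack xyz mm [ 34.8 155.4  49.1] ft [0.  0.2 0.7] w 0.0004
shift cm [0.06 0.   0.81] tool-y rel rack-x deg 0.26 tilt [ 0.017 -0.003 -1.   ]
[ 0.147  0.572  1.724 -0.007  0.828 -0.042] [-0.001 -0.001  0.018  0.001 -0.002 -0.003] [  0.  -55.8 -22.3   0.   -0.   -0. ]
```

Call:
apply_moves --series '[[1,[0,0,0.4],0],[1,[0,0,0.1],0]]'

```text
time: 4.05
eef_pos: [0.5569, 0.1278, 0.0439]
ee_rot: [0.008, 0.636, 0.772, 0.005]
ft_force: [0.9, 0.5, 0.5]
width: 0.0006
```

Call:
apply_moves --series '[[1,[0,0,0.15],0]]'

```text
time: 4.15
eef_pos: [0.557, 0.1278, 0.0423]
ee_rot: [0.008, 0.636, 0.772, 0.005]
ft_force: [-0.5, 0.1, -0.1]
width: 0.0002
```

Call:
apply_moves --series '[[1,[0,0,0.15],0]]'

```text
time: 4.25
eef_pos: [0.5571, 0.1278, 0.0405]
ee_rot: [0.008, 0.636, 0.772, 0.005]
ft_force: [-0.9, 0.3, 1.3]
width: 0.0004
```

Call:
apply_moves --series '[[1,[0,0,0.06],0]]'

```text
time: 4.35
eef_pos: [0.557, 0.1278, 0.0397]
ee_rot: [0.007, 0.636, 0.772, 0.005]
ft_force: [0.0, 0.3, -0.1]
width: 0.0002
```

Call:
apply_moves --series '[[1,[0,0,0.06],0]]'

```text
time: 4.45
eef_pos: [0.557, 0.1278, 0.039]
ee_rot: [0.007, 0.636, 0.772, 0.005]
ft_force: [0.2, 0.4, -0.4]
width: 0.0004
```

Call:
apply_moves --series '[[1,[0,0,0.06],0]]'

```text
time: 4.55
eef_pos: [0.5571, 0.1278, 0.0383]
ee_rot: [0.007, 0.636, 0.772, 0.005]
ft_force: [-0.6, 0.1, -0.8]
width: 0.0004
```

Call:
apply_moves --series '[[1,[0,0,0.06],0]]'

```text
time: 4.65
eef_pos: [0.5571, 0.1277, 0.0377]
ee_rot: [0.008, 0.636, 0.772, 0.005]
ft_force: [0.1, -0.6, 0.2]
width: 0.0005
```

Call:
apply_moves --series '[[1,[0,0,0.06],0]]'

```text
time: 4.75
eef_pos: [0.5571, 0.1278, 0.0371]
ee_rot: [0.008, 0.636, 0.772, 0.005]
ft_force: [-0.7, 0.7, 0.9]
width: 0.0005
```

```bash
python3 - <<'E'
from h import *
go(35,156,41)
w,d=vision.get_image("wrist")
cv2.imwrite("pics/w2.png",cv2.resize(w[130:380,180:500],None,fx=2.2,fy=2.2)[:,:,::-1])
for v in range(200,300,6):print(v,np.round(d[v,[295,310,325,340]],4))
E
```

```text
t 4.75 rack xyz mm [ 35.2 155.3  37.1] ft [-0.7  0.7  0.9] w 0.0005
shift cm [ 0.07 -0.02 -0.39] tool-y rel rack-x deg 0.26 tilt [ 0.017 -0.003 -1.   ]
200 [0.2164 0.2164 0.2168 0.2161]
206 [0.2169 0.2173 0.2164 0.2166]
212 [0.2161 0.2178 0.2177 0.2189]
218 [0.2187 0.2187 0.2184 0.2201]
224 [0.2197 0.2198 0.2192 0.2201]
230 [0.2199 0.2208 0.2199 0.2212]
236 [0.2208 0.2206 0.2218 0.2213]
242 [0.2214 0.2231 0.2224 0.2229]
248 [0.2232 0.223  0.2223 0.2235]
254 [0.2214 0.2208 0.2215 0.2216]
260 [0.2118 0.2134 0.2114 0.2118]
266 [0.2021 0.2028 0.2028 0.2024]
272 [0.1943 0.1949 0.195  0.1948]
278 [0.1947 0.1735 0.1942 0.1744]
284 [0.1681 0.1678 0.1956 0.168 ]
290 [0.1608 0.163  0.1971 0.1614]
296 [0.1557 0.1555 0.2303 0.1568]
```

View pics/w2.png

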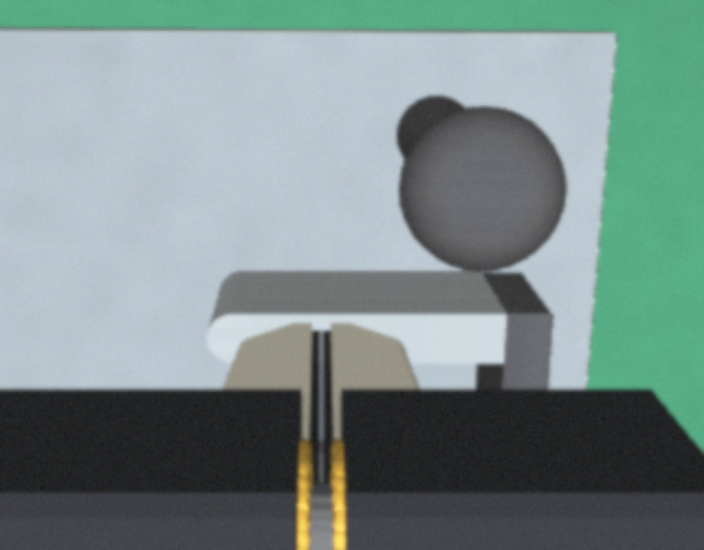

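The wrist view shows the divider centred under the tips. By depth, its top (about 3 mm above the TCP) is still well below the visible finger ends, which sit about 20 mm behind the nominal TCP. There is no force either, so I keep feeling downward in small steps.

Call:
apply_moves --series '[[1,[0,0,0.1],0],[1,[0,0,0.1],0],[1,[0,0,0.1],0],[1,[0,0,0.1],0]]'

```text
time: 5.2
eef_pos: [0.5573, 0.1278, 0.0328]
ee_rot: [0.008, 0.636, 0.772, 0.005]
ft_force: [-0.5, -0.5, 2.0]
width: 0.0002
```

Call:
apply_moves --series '[[1,[0,0,0.1],0],[1,[0,0,0.1],0],[1,[0,0,0.1],0],[1,[0,0,0.1],0]]'

```text
time: 5.6
eef_pos: [0.5573, 0.1277, 0.0284]
ee_rot: [0.008, 0.636, 0.772, 0.005]
ft_force: [0.8, -0.4, -0.8]
width: 0.0004
```

Call:
apply_moves --series '[[1,[0,0,0.1],0],[1,[0,0,0.1],0],[1,[0,0,0.1],0],[1,[0,0,0.1],0]]'

```text
time: 6.0
eef_pos: [0.5574, 0.1277, 0.0241]
ee_rot: [0.008, 0.636, 0.772, 0.005]
ft_force: [-0.2, 0.3, -0.3]
width: 0.0005
```

Call:
apply_moves --series '[[1,[0,0,0.1],0],[1,[0,0,0.1],0],[1,[0,0,0.1],0]]'

```text
time: 6.3
eef_pos: [0.5574, 0.1277, 0.0208]
ee_rot: [0.008, 0.636, 0.772, 0.005]
ft_force: [0.7, 0.0, -0.6]
width: 0.0001
```

Call:
apply_moves --series '[[1,[0,0,0.08],0]]'

```text
time: 6.4
eef_pos: [0.5574, 0.1277, 0.0199]
ee_rot: [0.008, 0.636, 0.772, 0.005]
ft_force: [0.2, -0.9, -0.6]
width: 0.0005
```

Call:
apply_moves --series '[[1,[0,0,0.08],0]]'

```text
time: 6.5
eef_pos: [0.5575, 0.1277, 0.0194]
ee_rot: [0.008, 0.636, 0.772, 0.005]
ft_force: [-5.4, -0.9, 14.9]
width: 0.0007
```

Call:
apply_moves --series '[[1,[0,0,0.08],0]]'

```text
time: 6.6
eef_pos: [0.5575, 0.1278, 0.0194]
ee_rot: [0.007, 0.636, 0.772, 0.004]
ft_force: [-5.8, -0.4, 16.2]
width: 0.0001
```

Contact came at TCP z=0.0194 (16 N), so the real fingertip is about 20.6 mm short of the nominal TCP. Divider 1 is touched. Now a small hop to divider 2.

Call:
apply_moves --series '[[1,[0,0,-0.5],0],[1,[-2.2,0,0],0],[1,[-2.2,0,0],0],[1,[0,0,0],0]]'

```text
time: 7.0
eef_pos: [0.5665, 0.084, 0.0258]
ee_rot: [0.008, 0.635, 0.773, 0.005]
ft_force: [0.6, 0.2, 0.4]
width: 0.0003
```

```bash
python3 -c "
from h import *
go(35,111.4,21)"
```

```text
t 7.0 rack xyz mm [ 36.2 110.5  25.8] ft [0.6 0.2 0.4] w 0.0003
shift cm [ 0.09 -0.13  0.47] tool-y rel rack-x deg 0.35 tilt [ 0.019 -0.002 -1.   ]
```

Call:
apply_moves --series '[[1,[0,0,0.4],0],[1,[0,0,0.08],0]]'

```text
time: 7.2
eef_pos: [0.5665, 0.0846, 0.0208]
ee_rot: [0.008, 0.635, 0.772, 0.005]
ft_force: [0.1, 0.0, -0.2]
width: 0.0006
```

Call:
apply_moves --series '[[1,[0,0,0.08],0]]'

```text
time: 7.3
eef_pos: [0.5664, 0.0852, 0.0198]
ee_rot: [0.008, 0.635, 0.772, 0.005]
ft_force: [-0.0, 0.5, 1.4]
width: 0.0006
```

Call:
apply_moves --series '[[1,[0,0,0.08],0]]'

```text
time: 7.4
eef_pos: [0.5663, 0.0854, 0.0194]
ee_rot: [0.008, 0.635, 0.773, 0.005]
ft_force: [-5.7, -7.0, 17.5]
width: 0.0003
```

Divider 2 is touched (17.5 N at the same height). Next is divider 3.

Call:
apply_moves --series '[[1,[0,0,-0.5],0],[1,[-2.2,0,0],0],[1,[-2.2,0,0],0],[1,[0,0,0],0]]'

```text
time: 7.8
eef_pos: [0.575, 0.0434, 0.0254]
ee_rot: [0.008, 0.633, 0.774, 0.005]
ft_force: [0.3, 0.4, 0.2]
width: 0.0004
```

```bash
python3 -c "
from h import *
go(35,67.4,21)"
```

```text
t 7.8 rack xyz mm [36.9 69.1 25.4] ft [0.3 0.4 0.2] w 0.0004
shift cm [-0.16 -0.2   0.44] tool-y rel rack-x deg 0.59 tilt [ 0.019 -0.003 -1.   ]
```

Call:
apply_moves --series '[[1,[0,0,0.4],0],[1,[0,0,0.1],0]]'

```text
time: 8.0
eef_pos: [0.5749, 0.0445, 0.0202]
ee_rot: [0.008, 0.633, 0.774, 0.005]
ft_force: [-0.5, -0.7, -0.0]
width: -0.0001
```

Call:
apply_moves --series '[[1,[0,0,0.08],0]]'

```text
time: 8.1
eef_pos: [0.5748, 0.0451, 0.0194]
ee_rot: [0.008, 0.633, 0.774, 0.005]
ft_force: [-4.2, -5.8, 16.9]
width: 0.0005
```

Call:
apply_moves --series '[[1,[0,0,0.08],0]]'

```text
time: 8.2
eef_pos: [0.5748, 0.0451, 0.0194]
ee_rot: [0.008, 0.633, 0.774, 0.005]
ft_force: [-6.6, -7.3, 19.5]
width: 0.0008
```

All three dividers are touched in order. Now straight up and back. In this same orientation I'll press the block's -y side with the wide finger face, which shifts it to gap 3's line and squares it.

Call:
apply_moves --series '[[1,[0,0,-3],0],[1,[0,0,-3],0],[1,[-3.4,-4,0],0],[1,[-3.4,-4,0],0],[1,[0,0,0],0.6],[1,[0,0,0],0]]'

```text
time: 8.8
eef_pos: [0.5086, -0.0341, 0.0807]
ee_rot: [0.009, 0.635, 0.773, 0.005]
ft_force: [0.5, 0.2, 0.7]
width: 0.0004
```

```bash
cat >> h.py <<'E'
def wcast(uv,z):
    """wrist pixels -> rack mm at height z (m)"""
    o=env.get_obs();w,x,y,zz=o["ee_rot"];r=R.from_quat([x,y,zz,w]).as_matrix()
    m=vision.camera_model("wrist");T=m["tool_from_camera"]
    uv=np.atleast_2d(uv).astype(float)
    d=np.c_[uv,np.ones(len(uv))]@np.linalg.inv(m["camera_matrix"]).T@T[:3,:3].T@r.T
    c=o["eef_pos"]+r@T[:3,3]
    P=c+d*((z-c[2])/d[:,2])[:,None]
    q=P[:,:2]-O;return np.c_[q@ex,q@ey]*1e3
E
python3 - <<'E'
from h import *
go(-45,0,40)
w,d=vision.get_image("wrist");cv2.imwrite("pics/w3.png",w[:,:,::-1]);print(wcast([[320,240]],.036))
E
```

```text
t 8.8 rack xyz mm [-42.9   5.4  80.7] ft [0.5 0.2 0.7] w 0.0004
shift cm [-0.51 -0.29  4.07] tool-y rel rack-x deg 0.38 tilt [ 0.02  -0.004 -1.   ]
[[-44.90298351  12.67100067]]
```

View pics/w3.png

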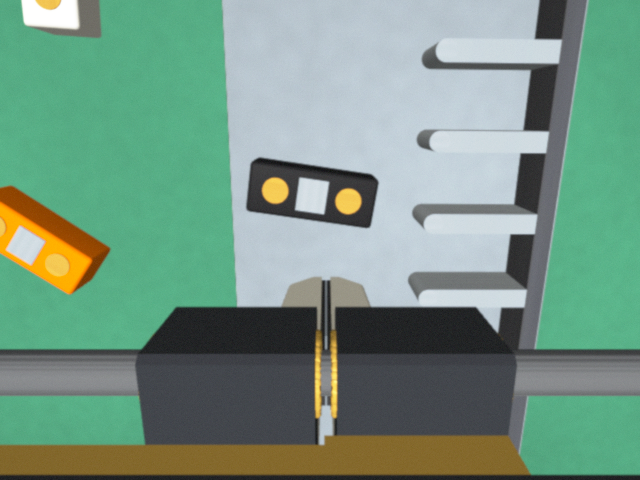

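The wrist view shows the black block with discs at (275,190) and (348,201), and divider noses at (440,52), (430,142), (430,217) and (425,297). Now I convert these to positions and cross-check.

```bash
python3 - <<'E'
from h import *
d=wcast([[275,190],[348,201]],.036);print("discs",d,d.mean(0),np.arctan2(*(d[1]-d[0])[::-1]))
print("noses/tails",wcast([[480,51],[480,141],[480,219],[480,297]],.040).round(1))
E
```

```text
discs [[-69.29373591  40.60672652]
 [-29.75365751  34.77061322]] [-49.52369671  37.68866987] -0.14654188059769602
noses/tails [[ 33.4 110.7]
 [ 37.9  67.4]
 [ 42.1  25.9]
 [ 46.8 -19.8]]
```

Call:
apply_moves --series '[[1,[-0.6,-0.5,0],0.4],[1,[0,0,3],0],[1,[0,0,3],0],[1,[0,0,2],0],[1,[0,0,0],0]]'

```text
time: 9.35
eef_pos: [0.5092, -0.0388, -0.0019]
ee_rot: [0.01, 0.635, 0.772, 0.005]
ft_force: [0.6, 0.2, 0.3]
width: 0.0009
```

```bash
python3 - <<'E'
from h import *
go(-49,22.7,-6)
E
```

```text
t 9.35 rack xyz mm [-43.1   0.7  -1.9] ft [0.6 0.2 0.3] w 0.0009
shift cm [ 2.21 -0.58  0.38] tool-y rel rack-x deg 0.32 tilt [ 0.022 -0.004 -1.   ]
```

Call:
apply_moves --series '[[1,[0,-0.4,0.4],0],[1,[0.5,0,0],0],[1,[0.5,0,0],0],[1,[0.3,0,0],0],[1,[0.3,0,0],0],[1,[0.2,0,0],0],[1,[0.2,0,0],0]]'

```text
time: 10.05
eef_pos: [0.5033, -0.0178, -0.003]
ee_rot: [0.012, 0.634, 0.773, 0.007]
ft_force: [0.5, -0.3, 0.2]
width: 0.0003
```

```bash
cat >> h.py <<'E'
def discs(name=None):
    w,_=vision.get_image("wrist");hsv=cv2.cvtColor(w,cv2.COLOR_RGB2HSV)
    if name:cv2.imwrite(f"pics/{name}.png",w[:,:,::-1])
    m=cv2.inRange(hsv,(14,110,120),(28,255,255))
    n,l,s,c=cv2.connectedComponentsWithStats(m)
    for i in range(1,n):
        if s[i,4]>150:print("yellow",c[i].round(1),"area",s[i,4],"rack",wcast(c[i],.036).round(1))
E
python3 - <<'E'
from h import *
go(-45,22.7,-6)
discs("w4")
E
```

```text
t 10.05 rack xyz mm [-45.   22.4  -3. ] ft [ 0.5 -0.3  0.2] w 0.0003
shift cm [ 0.03 -0.01  0.3 ] tool-y rel rack-x deg 0.42 tilt [ 0.027 -0.005 -1.   ]
yellow [258.7 258.3] area 1253 rack [[-69.9  46.4]]
yellow [370.4 257.2] area 1237 rack [[-29.8  46.8]]
yellow [ 12.5 335.3] area 678 rack [[-161.6   16.6]]
yellow [317.6 375.5] area 508 rack [[-48.7  -1.4]]
yellow [333.8 375.4] area 547 rack [[-42.4  -1.4]]
yellow [277.  457.3] area 16688 rack [[-65.2 -39.4]]
```

View pics/w4.png

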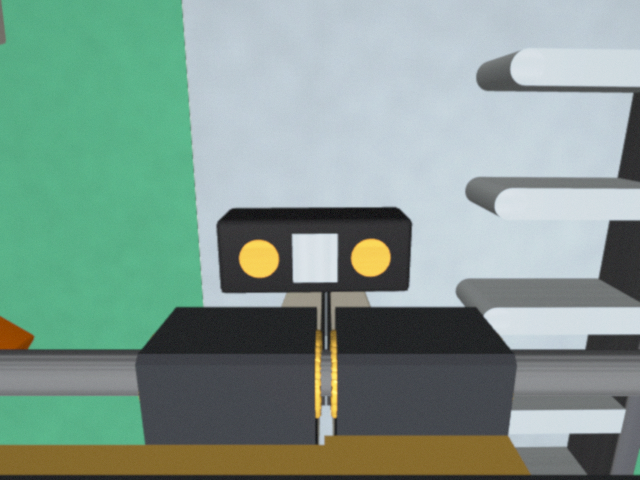

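The block is now square to the rack, with discs at (259,258) and (370,257). Divider tops are centred near v=67, 204 and 321 (dividers 2, 3 and 4).

```bash
python3 - <<'E'
from h import *
print(wcast([[560,67],[560,204.5],[560,321]],.040).round(1))
E
```

```text
[[ 27.4 111.1]
 [ 34.1  67.1]
 [ 40.8  23.3]]
```

Call:
apply_moves --series '[[1,[-1.5,0,0],0],[1,[0,0,-4],0],[1,[0,0,-4.5],0],[1,[0,-4.5,0],0],[1,[0,-4.5,0],8.2],[1,[0,0,0],8.2],[1,[0,0,0],8.2],[1,[0,0,0],8.2],[1,[0,0,0],8.2],[1,[0,0,0],8.2],[1,[0,0,0],8.2],[1,[0,0,0],8.2]]'

```text
time: 11.3
eef_pos: [0.4143, -0.061, 0.0841]
ee_rot: [0.007, 0.959, 0.284, 0.013]
ft_force: [-0.3, -0.1, 0.6]
width: 0.0004
```

Call:
apply_moves --series '[[1,[0,0,0],8.2],[1,[0,0,0],8.2],[1,[0,0,0],8.2],[1,[0,0,0],0]]'

```text
time: 11.7
eef_pos: [0.4149, -0.0646, 0.0845]
ee_rot: [0.004, 0.998, 0.061, 0.015]
ft_force: [-0.7, -0.0, -0.2]
width: 0.0005
```

```bash
python3 - <<'E'
from h import *
go(-112,45.2,60)
discs("w5")
E
```

```text
t 11.7 rack xyz mm [-140.6   -7.    84.5] ft [-0.7 -0.  -0.2] w 0.0005
shift cm [ 2.43 -5.42  2.47] tool-y rel rack-x deg -93.79 tilt [ 0.03  -0.007 -1.   ]
yellow [207.1  52.2] area 698 rack [[-30.   47.2]]
yellow [217.4 132.1] area 615 rack [[-70.1  46.6]]
yellow [ 32.5 328.6] area 335 rack [[-175.8  168.9]]
yellow [ 97.7 327.7] area 327 rack [[-177.8  130.5]]
yellow [333.8 378.9] area 504 rack [[-220.9   -7.2]]
yellow [317.5 379.6] area 453 rack [[-220.6    2.8]]
```

```bash
python3 - <<'E'
from h import *
P=cast([[336,294],[347,298],[324,322],[283,302],[283,314],[251,304]],.026)[:,:2]-O
print(np.c_[P@ex,P@ey].round(3)*1e3)
E
```

```text
[[-180.   -4.]
 [-194.  -27.]
 [-237.   34.]
 [-175.  117.]
 [-201.  122.]
 [-166.  188.]]
```

Call:
apply_moves --series '[[1,[0,0,0],-4],[1,[2.7,0,0],0],[1,[0,-2.7,0],0],[1,[0,-2.7,0],0],[1,[0,0,0],0]]'

```text
time: 12.25
eef_pos: [0.4315, -0.0073, 0.0848]
ee_rot: [0.005, 0.994, 0.111, 0.015]
ft_force: [0.1, 0.1, -0.8]
width: 0.0004
```

```bash
python3 - <<'E'
from h import *
go(-110,45.8,-4)
discs()
E
```

```text
t 12.25 rack xyz mm [-113.6   46.2   84.8] ft [ 0.1  0.1 -0.8] w 0.0004
shift cm [ 0.1  -0.07  8.89] tool-y rel rack-x deg -88.13 tilt [ 0.031 -0.007 -1.   ]
yellow [329.8  99.5] area 642 rack [[-29.5  45.4]]
yellow [327.9 175.7] area 573 rack [[-69.5  45.1]]
yellow [112.6 342.7] area 270 rack [[-172.7  170.3]]
yellow [317.5 379.8] area 450 rack [[-194.4   47.2]]
yellow [333.8 379.1] area 498 rack [[-193.7   37.3]]
```

Call:
apply_moves --series '[[1,[0,0,0],1.9],[1,[0,0,3],0],[1,[0,0,3],0],[1,[0,0,2.4],0],[1,[0,0,0],0]]'

```text
time: 12.8
eef_pos: [0.4374, -0.0131, -0.0003]
ee_rot: [0.006, 0.995, 0.093, 0.018]
ft_force: [-0.7, -0.0, 0.2]
width: 0.0006
```

```bash
python3 - <<'E'
from h import *
go(-100,45.2,-4)
discs("w6")
E
```

```text
t 12.8 rack xyz mm [-108.8   39.4   -0.3] ft [-0.7 -0.   0.2] w 0.0006
shift cm [ 0.87 -0.58  0.39] tool-y rel rack-x deg -90.16 tilt [ 0.036 -0.009 -0.999]
yellow [306.8  92.6] area 1516 rack [[-28.9  46.3]]
yellow [309.2 209.7] area 1280 rack [[-69.3  46. ]]
yellow [333.8 379.1] area 497 rack [[-137.3   36.9]]
yellow [317.5 379.9] area 450 rack [[-137.6   43.4]]
```

View pics/w6.png

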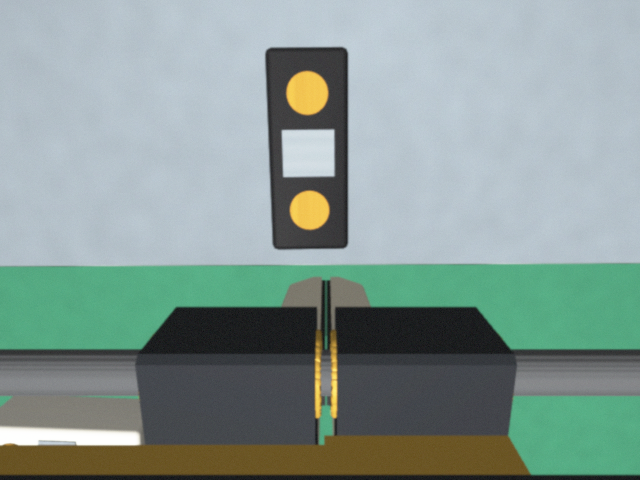

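The block lies straight ahead of the tips, with discs at (307,93) and (309,210). I centre on it, lower, and start the push.

Call:
apply_moves --series '[[1,[0,-0.6,0.4],0],[1,[0.8,0,0],0],[1,[0.8,0,0],0],[1,[0.6,0,0],0],[1,[0.5,0,0],0],[1,[0.5,0,0],0]]'

```text
time: 13.45
eef_pos: [0.4735, -0.0013, 0.002]
ee_rot: [0.007, 0.995, 0.093, 0.021]
ft_force: [-0.3, 0.0, -0.5]
width: 0.0008
```

```bash
python3 - <<'E'
from h import *
go(-70,45.2,-4)
discs("w7")
E
```

```text
t 13.45 rack xyz mm [-71.2  44.3   2. ] ft [-0.3  0.  -0.5] w 0.0008
shift cm [ 0.09 -0.1   0.61] tool-y rel rack-x deg -90.19 tilt [ 0.043 -0.01  -0.999]
yellow [322.9 138.7] area 1362 rack [[-6.7 45.8]]
yellow [323.2 249.1] area 1158 rack [[-46.8  45.9]]
yellow [333.8 379.3] area 494 rack [[-100.5   41.9]]
yellow [317.5 380. ] area 445 rack [[-100.7   48.4]]
```

View pics/w7.png

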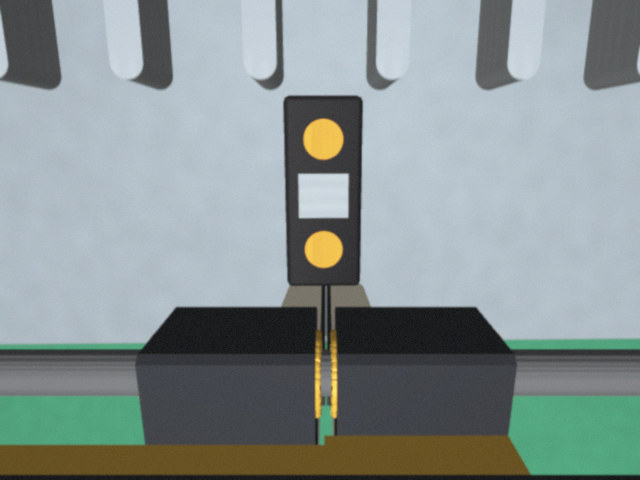

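The block heads squarely into the gap between dividers 3 (u=260) and 4 (u=393), about 1 mm toward divider 3. I continue with a slight -y bias and hold the height.

Call:
apply_moves --series '[[1,[0.3,0.03,0.4],0],[1,[0.8,0.03,0.1],0],[1,[0.8,0.03,0.1],0],[1,[0.8,0.03,0.1],0]]'

```text
time: 13.9
eef_pos: [0.5022, 0.0027, -0.0043]
ee_rot: [0.007, 0.995, 0.093, 0.021]
ft_force: [-2.1, -0.7, 0.4]
width: 0.0008
```

```bash
python3 - <<'E'
from h import *
go(-7,45.2,0)
discs()
E
```

```text
t 13.9 rack xyz mm [-42.3  42.8  -4.3] ft [-2.1 -0.7  0.4] w 0.0008
shift cm [ 3.54 -0.24 -0.3 ] tool-y rel rack-x deg -90.2 tilt [ 0.042 -0.01  -0.999]
yellow [321.3 138.8] area 1476 rack [[22.7 44.9]]
yellow [322.5 253.5] area 1259 rack [[-17.3  44.7]]
yellow [333.8 379. ] area 502 rack [[-67.   40.6]]
yellow [317.5 379.8] area 448 rack [[-67.3  46.8]]
```

Call:
apply_moves --series '[[1,[0.8,-0.05,0],0],[1,[0.8,-0.05,0.05],0],[1,[0.7,-0.05,0.05],0]]'

```text
time: 14.25
eef_pos: [0.5275, 0.0089, -0.0044]
ee_rot: [0.007, 0.995, 0.093, 0.021]
ft_force: [-2.0, -0.6, 0.4]
width: 0.0006
```

```bash
python3 - <<'E'
from h import *
go(-7,45.2,0)
discs()
E
```

```text
t 14.25 rack xyz mm [-16.2  44.1  -4.4] ft [-2.  -0.6  0.4] w 0.0006
shift cm [ 0.94 -0.1  -0.41] tool-y rel rack-x deg -90.21 tilt [ 0.043 -0.01  -0.999]
yellow [323.3 138.8] area 1482 rack [[48.6 45.7]]
yellow [323.1 253.5] area 1263 rack [[ 8.5 45.9]]
yellow [333.8 378.8] area 506 rack [[-41.1  42. ]]
yellow [317.6 379.5] area 453 rack [[-41.3  48.2]]
```

Centre is at 28.5 mm with about 8.5 mm to go. I ease in.

Call:
apply_moves --series '[[1,[0.3,0,0],0],[1,[0.3,0,0],0]]'

```text
time: 14.5
eef_pos: [0.5351, 0.0104, -0.0041]
ee_rot: [0.007, 0.995, 0.093, 0.022]
ft_force: [0.2, -1.6, 0.0]
width: 0.0006
```

Call:
apply_moves --series '[[1,[0.15,0,0],0]]'

```text
time: 14.6
eef_pos: [0.5367, 0.0107, -0.0041]
ee_rot: [0.007, 0.995, 0.093, 0.022]
ft_force: [-0.7, 0.7, -0.3]
width: 0.0003
```

Call:
apply_moves --series '[[1,[0.15,0,0],0]]'

```text
time: 14.7
eef_pos: [0.5382, 0.011, -0.0041]
ee_rot: [0.007, 0.995, 0.093, 0.022]
ft_force: [-1.5, 0.7, -1.0]
width: 0.0006
```

Call:
apply_moves --series '[[1,[0.1,0,0],0]]'

```text
time: 14.8
eef_pos: [0.5387, 0.0111, -0.0041]
ee_rot: [0.007, 0.995, 0.093, 0.021]
ft_force: [-5.4, -3.1, 4.1]
width: 0.0004
```

Call:
apply_moves --series '[[1,[0.1,0,0],0]]'

```text
time: 14.9
eef_pos: [0.5386, 0.0111, -0.0042]
ee_rot: [0.007, 0.995, 0.093, 0.02]
ft_force: [-7.1, -2.4, 6.1]
width: 0.0004
```

Call:
apply_moves --series '[[1,[0.1,0,0],0]]'

```text
time: 15.0
eef_pos: [0.5385, 0.0112, -0.0042]
ee_rot: [0.007, 0.995, 0.093, 0.019]
ft_force: [-5.7, -2.0, 5.4]
width: 0.0003
```

Call:
apply_moves --series '[[1,[0.1,0,0],0]]'

```text
time: 15.1
eef_pos: [0.5385, 0.0111, -0.0042]
ee_rot: [0.007, 0.995, 0.093, 0.018]
ft_force: [-7.5, -1.5, 5.3]
width: 0.0005
```

```bash
python3 - <<'E'
from h import *
go(-7,45.2,0)
discs("w8")
E
```

```text
t 15.1 rack xyz mm [-5.  44.3 -4.2] ft [-7.5 -1.5  5.3] w 0.0005
shift cm [-0.19 -0.09 -0.43] tool-y rel rack-x deg -90.17 tilt [ 0.036 -0.01  -0.999]
yellow [322.8 139.5] area 1491 rack [[58.6 46. ]]
yellow [323.1 254.1] area 1266 rack [[18.6 46.1]]
yellow [333.7 377.1] area 525 rack [[-30.2  42.2]]
yellow [317.6 379. ] area 462 rack [[-31.   48.4]]
```

It has come hard up against the stop. One firmer nudge, then I back off and lift clear.

Call:
apply_moves --series '[[1,[0.25,0,0],0]]'

```text
time: 15.25
eef_pos: [0.5384, 0.0112, -0.0043]
ee_rot: [0.007, 0.996, 0.093, 0.015]
ft_force: [-16.9, -6.7, 13.7]
width: 0.0006
```

Call:
apply_moves --series '[[1,[-1,0,0],0],[1,[-1.5,0,0],0],[1,[-1,0,-1],0],[1,[0,0,-4],0],[1,[0,0,-4],0],[1,[-4,0,-3],0],[1,[-4,0,-3],0],[1,[-4,0,0],0],[1,[0,0,0],0]]'

```text
time: 16.15
eef_pos: [0.3754, -0.0166, 0.145]
ee_rot: [0.007, 0.995, 0.093, 0.017]
ft_force: [1.0, 0.2, 0.3]
width: 0.0003
```

```bash
python3 - <<'E'
from h import *
go(-7,45.2,0)
w,_=vision.get_image("wrist");t,_=vision.get_image("top")
t2=cv2.resize(t[140:300,200:440],None,fx=2,fy=2,interpolation=cv2.INTER_CUBIC)
full=cv2.resize(t,(320,240)); 
im=np.zeros((560,800,3),np.uint8);im[:320,:480]=t2;im[:240,480:]=full;im[320:560,:320]=cv2.resize(w,(320,240))
cv2.imwrite("pics/end.png",im[:,:,::-1])
a=cv2.cvtColor(cv2.imread("pics/top0.png"),cv2.COLOR_BGR2GRAY).astype(int);b=cv2.cvtColor(t,cv2.COLOR_RGB2GRAY).astype(int)
for n,(x0,y0,x1,y1) in dict(housing=(85,190,160,260),hammer=(455,185,550,300),ring=(468,145,500,178)).items():
    print(n,np.abs(a-b)[y0:y1,x0:x1].max())
hsv=cv2.cvtColor(t,cv2.COLOR_RGB2HSV);m=cv2.inRange(hsv,(12,90,110),(28,255,255));m[:150]=0;m[265:]=0;m[:,:240]=0;m[:,400:]=0
n,l,s,c=cv2.connectedComponentsWithStats(m)
for i in range(1,n):
    if s[i,4]>8:
        P=cast(c[i],.036)[0,:2]-O;print(c[i],s[i,4],(P@ex*1e3).round(1),(P@ey*1e3).round(1))
E
```

```text
t 16.15 rack xyz mm [-170.4   47.6  145. ] ft [1.  0.2 0.3] w 0.0003
shift cm [15.86 -0.06 15.02] tool-y rel rack-x deg -90.16 tilt [ 0.035 -0.011 -0.999]
housing 22
hammer 17
ring 15
[294.5 195.5] 32 57.7 45.4
[297.77142857 212.57142857] 35 17.6 45.6
```

View pics/end.png

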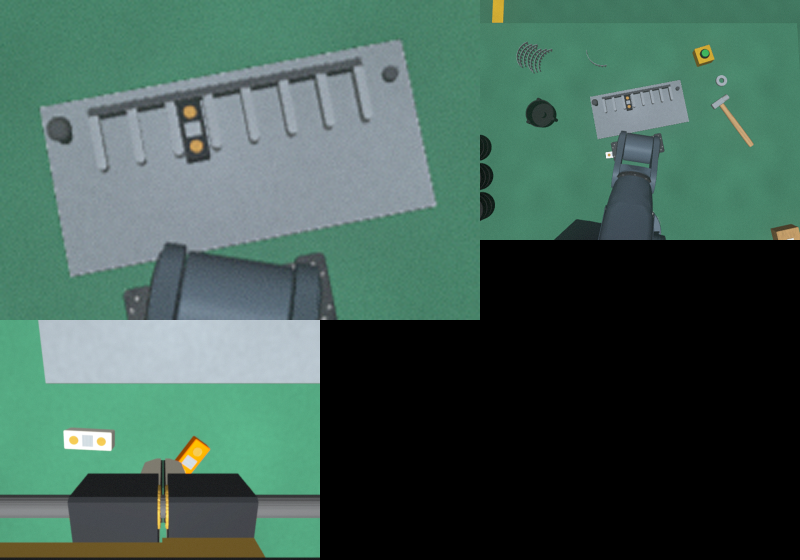

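The final view shows, from the post: divider 1 (100), divider 2 (138), divider 3 (180), the block (192,132), then divider 4 (213). The block's centre is at rack x≈37.7 mm against a home value of 37. I'm handing in.

```bash
python3 -c "
from bench import env
print(env.finish_job())"
```

```text
the job is handed in; nothing more can be done
None
```

The black block is in the third gap and up against the back stop. The job was handed in at about 16 s; no verdict is reported.

- **Counting:** I touched dividers 1, 2 and 3 from the ball-topped post, in that order, with the shut fingertips. Contact force was about 16–20 N each time, at the same height. I lifted about 5 mm between dividers rather than dragging continuously, and did not touch the fourth.
- **Pushing:** I pushed the block sideways to square it with the gap, then pushed its tail in. It was never gripped. Against the stop, the force rose to about 17 N horizontally with no further movement.
- **Last checks:** The top camera puts the block at rack x ≈ 37.7 mm (home is 37). It reads y ≈ 45.5 mm against a nominal gap centre of 44, and the whole frame reads about 1 mm high in y. The housing, hammer and ring show no change beyond image noise, and the arm is clear of everything.
- **Disagreement:** The fingertips made contact about 20 mm short of the stated tool point, so I set heights from the measured contact instead. The wrist also drifted by 1–2° of tilt, with no visible effect.

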